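# Wedge the pipe up to the height mark

### The job

Slide the taller of the two wooden wedges, tip first, under the foot bar of the pipe stand until the pointer on the cradle has risen level with the height mark on the rod beside it, then let go and leave the wedge there, flat on the bench. Let the wedge do the lifting: do not push or lift the cradle with the gripper.

Things in the scene. Friction and masses are not known exactly. Their poses are not given: they have to be found in the camera images.
- tall_wedge: Wooden wedge, 190 mm long (all sizes in mm), 0.13 kg, flat on the bench. Origin: underside, 90 behind the tip; x points to the tip. Taper 40 wide, from 51 high at x=-30 evenly down to 3 high at the tip, x=+90. Handle from x=-100 to -30: 24 wide, 44 high, straight, down to the bench. Friction holds it under the load. The low wedge beside it has the same plan but is 19 high: too low
- stand: (mm) Fixed pipe stand. Origin on the bench below the middle of the foot bar. The wedge slides in on the bench along its +x, from the open front. Lane between two 12 high feet: y=-41 to +41, x=-35 to +75, open behind. Posts (12 thick, 187 high) at x=+42, y=+-56; mark rod (162 high) at x=+25, y=+112. Foot bar: round, 12 thick, 80 long along y, under the cradle, underside 14 above bench at start
- pointer (a point): (mm) Outer end of a dark tab (5 thick, 30 wide) on the cradle, at the stand's x=+25, y=+85, 60 above the bench at start. The cradle (0.35 kg, with a flanged steel pipe along y) slides only straight up, by up to 70, and sinks by its weight. The pipe spans x=-8 to +32, y=-50 to +50 of the stand and z=40 to 80 at start. It rises as much as the wedge lifts the foot bar
- mark (a point): (mm) Height mark: inner end of a dark tab (5 thick, 30 wide) on a collar fixed on the mark rod, at the stand's x=+25, y=+87. Its height varies, 74 to 86 above the bench (14 to 26 above the pointer's start)

How it is judged:
By the outcome, as a careful person would: the job done as asked, in the order asked, and still so for the second after the job is handed in, with the robot touching nothing.
It also fails if it takes over 45 s, if anything falls off the work surface, if the arm or the gripper's body presses on something with over 40 N, if the wrist force passes 120 N, or if a joint passes its speed limit or range.

### The arm

A 6-joint arm with a two-finger parallel gripper is mounted at the origin on a cart in front of the work surface, level with it; the furniture and walls round the work are solid. World frame = base frame: x ahead of the robot, y to its left, z up, the work surface at z = 0. Lengths are in m, angles in rad, forces in N, time in s.
With the tool pointing down it reaches from about 0.375 to 0.75 m from the base axis. Payload 9 kg.
Tool frame: the origin (TCP) lies midway between the tips of the shut fingers; the grasp point (between the pads) lies 19 mm behind it (arm.pinch_z is the distance from the TCP to the grasp point, in m); z points along the fingers, y is the direction in which the jaws open and shut (so a half turn about z gives the same grasp; the last joint's range is limited). The gripper opens to 85 mm and grips with 20 to 120 N. Pads are 22 mm wide; open, the fingers measure 114 mm over their backs; the gripper's body (76 mm by 85 mm) begins 54 mm behind the grasp point. The pads swing forward as they close: fully open they stand 13 mm farther back than shut.
Start: joints at [1.012, 0.104, 0.097, 1.564, 0, 1.353], TCP at [0.201, 0.566, 0.231] pointing down, gripper open.
Joint ranges: [-2.99, 2.99], [-0.84, 1.86], [-1.1, 1.16], [-1.84, 2.11], [-1.51, 1.56], [-3.14, 3.14]. Speed limits (rad/s): [2.22, 2.22, 2.57, 3.14, 3.14, 3.14].

### API

Orientations are given as a unit quaternion [x, y, z, w].
In Python, from bench import arm, cams gives the robot as it stands.
- The arm moves only by the tool jog_arm, never from a script. Its argument "deltas" is a list that holds one entry, the list of rows, each a list of 5 numbers: the shift along the tool's x, y, z in mm, then the turn about the tool's z in degrees, then the opening, from -1 (shut) to 1 (fully open). A call has 1 to 20 rows; each row is the pose to reach, as a shift and turn from the pose measured when the call began, along the tool's axes at that moment; what a row does not reach only later rows make up. A row lasts 1/12 s, in which the tool goes at most 41.7 mm and 7.16 degrees, less where a joint would pass 70% of its speed; a pose out of reach is approached as far as the arm can. A call with a gripper value outside its range is refused whole. The fingers move at their own pace and stop on an object; "force" is the grip in N (left out, the last holds). Time passes only in rows, so rows that repeat a pose let the fingers close. It gives the time, the measured TCP pose, the force and the opening at its end, in the units of the state.
- arm.sense(): the state, without advancing time (a new reading comes with each control period).
- cams.grab_frame(name): name is "scene" or "top"; returns a dict with "color" (420x560x3 uint8, red, green, blue), "mtx" (3x3 intrinsics, pixels), "rvec" (rotation vector, rad) and "tvec" (3), from world to camera coordinates, as OpenCV has them. Camera axes: x right, y down, z forward; pixel columns grow to the right and rows downward; lengths in m; the calibration is good to about 2 mm. A picture is of the moment at which its call begins. There is no depth.
- arm.job_done(): hands the job in, once; it reports no verdict.
The state is a dict: "clock": time; "qpos": joint angles; "qd": joint speeds; "joint_torque": joint torques, N m; "ee_pos": TCP position; "ee_rot": TCP orientation; "force": force on the tool from outside, world axes, zero at the start; "wrist_torque": the same for the moment, N m; "gripper_width": opening from 0.0 (shut) to 1.0 (fully open).
Only numpy, scipy, OpenCV 4.12 (cv2) and the standard library are available. Lean on these libraries where they do the work, as an engineer would, in place of code of your own. Each camera call takes 0.05 s, during which the arm holds its last target.

## Working session

There is one attempt and no reset: what is moved stays moved. The work goes in short steps, Python scripts to look and compute and a tool call to move; the robot and the scene stay as the last step left them, time stands still between calls to the robot, and variables do not carry over. Pictures are saved under pics/ and viewed, and the job is handed in when it is done.

Besides the shell and the picture viewer there is one more tool, called after "Request:" by a JSON object that holds its "op" and its "data", one argument or row to a line. jog_arm: Moves the arm, as the interface text tells. Its arguments: {"type":"object","properties":{"deltas":{"type":"array","items":{"type":"array","items":{"type":"array","items":{"type":"number"}}}},"force":{"type":"number"}},"required":["deltas"]}

```bash
mkdir -p pics; cat > h.py <<'E'
import numpy as np, cv2, json
from bench import arm, cams
def grab(n,fn):
    f=cams.grab_frame(n); c=np.array(f['color'])[:,:,::-1]
    cv2.imwrite('pics/'+fn+'.png',c)
    np.savez('pics/'+fn+'.npz',c=c,K=f['mtx'],r=f['rvec'],t=f['tvec'])
def load(fn):
    d=np.load('pics/'+fn+'.npz'); return d['c'],d['K'],d['r'].reshape(3),d['t'].reshape(3)
def crop(fn,x0,y0,x1,y1,s,out):
    c=load(fn)[0][y0:y1,x0:x1]; cv2.imwrite('pics/'+out+'.png',cv2.resize(c,None,fx=s,fy=s,interpolation=cv2.INTER_CUBIC))
def ray(fn,uv):
    c,K,r,t=load(fn); R=cv2.Rodrigues(r)[0]; o=-R.T@t
    return o, R.T@np.linalg.solve(K,np.array([uv[0],uv[1],1.]))
def onz(fn,uv,z):
    o,d=ray(fn,uv); return o+d*(z-o[2])/d[2]
def proj(fn,P):
    c,K,r,t=load(fn); return cv2.projectPoints(np.array(P,float).reshape(-1,3),r,t,K,None)[0].reshape(-1,2)
E
python3 - <<'E'
from h import *
grab('scene','s0');grab('top','t0')
for n in('s0','t0'):
    c,K,r,t=load(n);R=cv2.Rodrigues(r)[0];print(K[0],-R.T@t,R[2])
s=arm.sense();print(s)
E
```

```text
[495.69674527   0.         283.89638843] [-0.2285287  -0.40935931  1.13543179] [ 0.60069395  0.30786536 -0.73782498]
[391.21622832   0.         285.13209307] [0.5153927  0.00967063 0.94710345] [ 0.11709099 -0.00947572 -0.99307598]
{'clock': 0.1, 'qpos': array([ 1.01233109e+00,  1.04661340e-01,  9.65519991e-02,  1.56392937e+00,
       -2.72524328e-05,  1.35309575e+00]), 'qd': array([-0.00047853, -0.00148114,  0.00273963,  0.00014114, -0.00093923,
        0.00195835]), 'joint_torque': array([ 5.96011552e-03, -5.58210361e+01,  5.04718351e+01,  1.31314309e-02,
       -3.56526216e-04, -8.52891219e-06]), 'ee_pos': array([0.20035457, 0.56522863, 0.23059009]), 'ee_rot': array([ 1.69559114e-01,  9.85519823e-01, -5.80152872e-04, -2.22454664e-04]), 'force': array([ 0.17320011,  0.29888249, -0.35709669]), 'wrist_torque': array([ 0.00646637, -0.01679707,  0.0451757 ]), 'gripper_width': 1.0027554097041447}
```

View pics/s0.png

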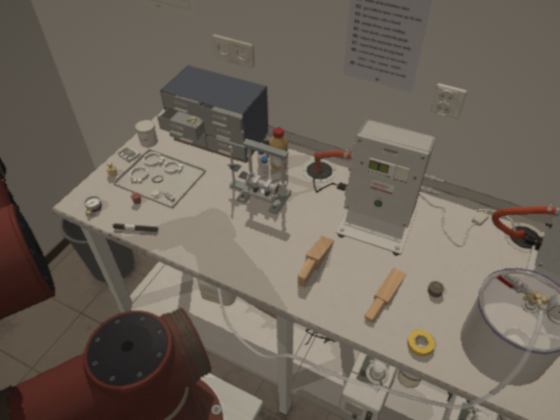

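View pics/t0.png

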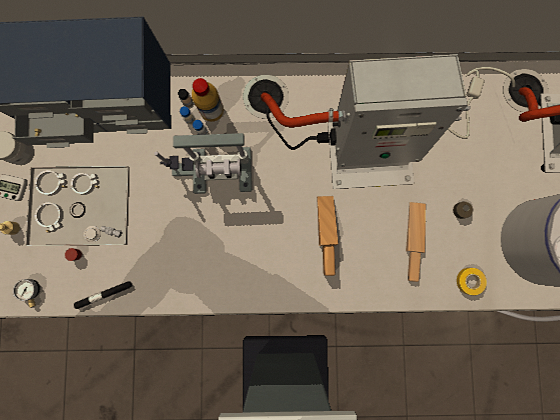

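```bash
python3 - <<'E'
from h import *
crop('s0',210,130,310,220,8,'a1');crop('t0',150,120,290,225,5.7,'a2')
crop('t0',300,180,440,290,5.7,'a3');crop('s0',290,225,420,325,6,'a4')
E
```

```text
(no output)
```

View pics/a1.png

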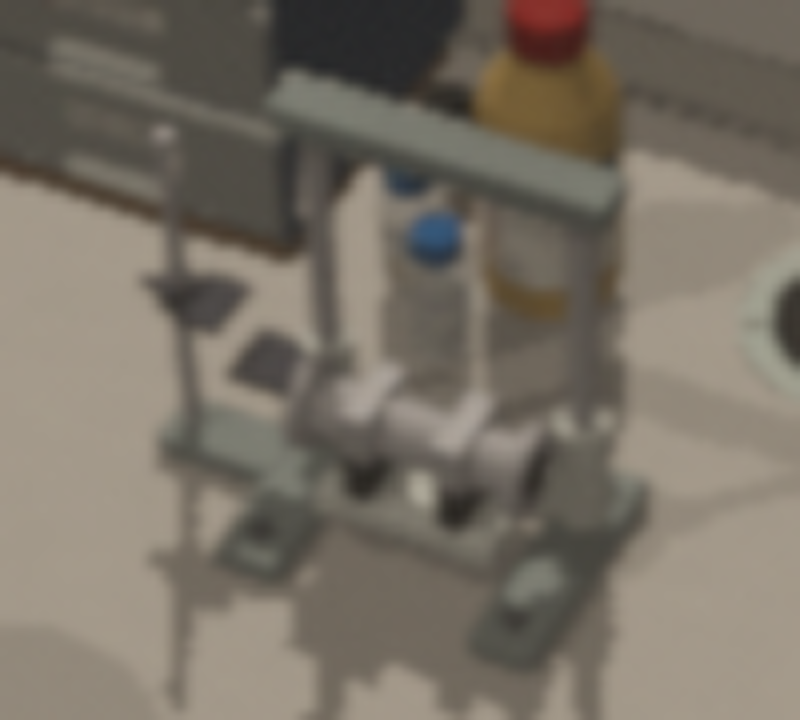

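View pics/a2.png

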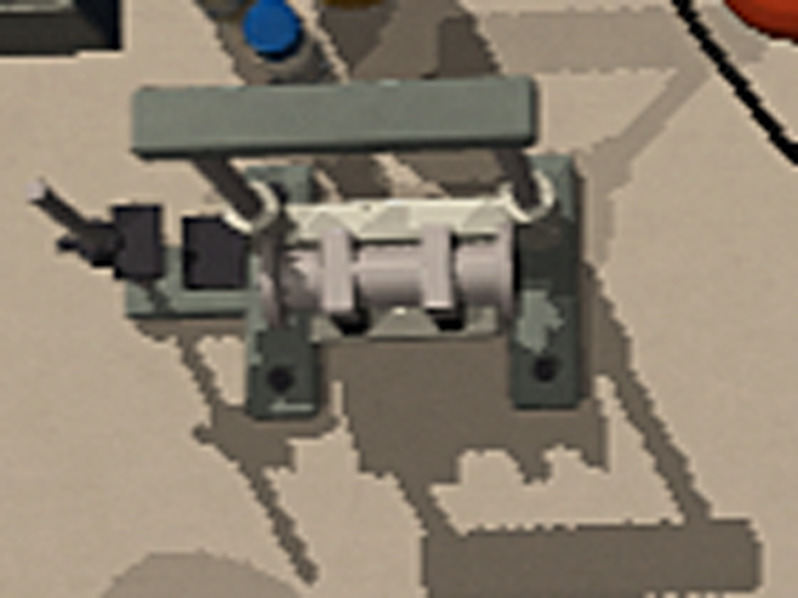

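View pics/a3.png

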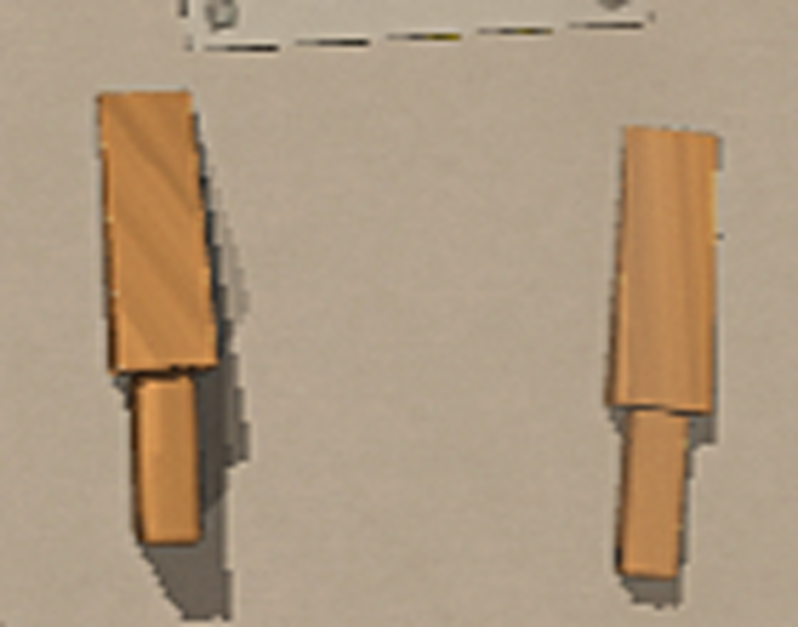

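View pics/a4.png

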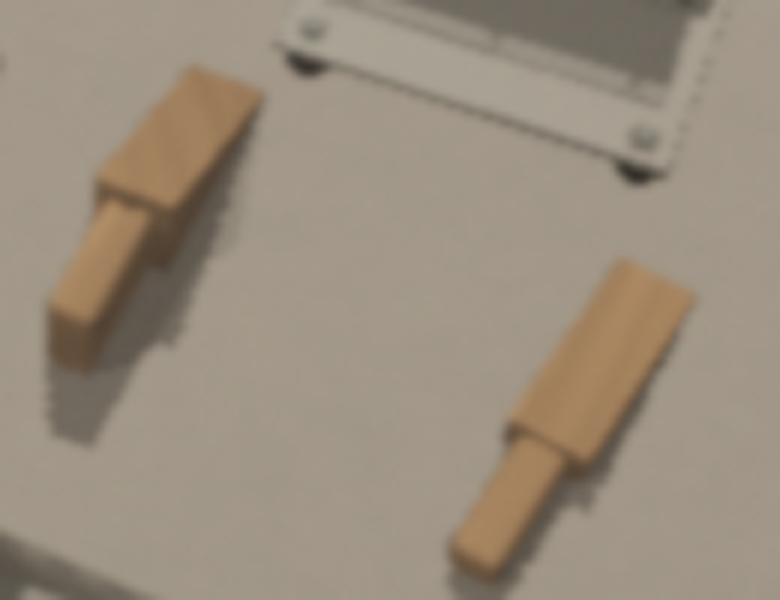

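```bash
cat > fit.py <<'E'
from h import *
from scipy.optimize import least_squares
def T(p,pts):
    c,s=np.cos(p[2]),np.sin(p[2]);q=np.array(pts,float)/1000
    return np.c_[p[0]+c*q[:,0]-s*q[:,1],p[1]+s*q[:,0]+c*q[:,1],q[:,2]]
def uv(a,o,s): return np.array(a,float)/s+np.array(o)+0.5/s-0.5
def fit(obs,p0,hm=False):
    def f(p):
        r=[]
        for fn,px,pts in obs:
            pts=[[x,y,(p[3]*1000 if z=='h' else z)] for x,y,z in pts]
            r.append(proj(fn,T(p,pts))-px)
        return np.concatenate(r).ravel()
    s=least_squares(f,p0);return s.x,s.fun.reshape(-1,2)
E
python3 - <<'E'
from fit import *
W=[[90,20,3],[90,-20,3],[-30,20,51],[-30,-20,51],[-100,12,44],[-100,-12,44]]
ot=('t0',uv([[98,92],[190,92],[110,370],[217,365],[140,543],[198,543]],(300,180),5.7),W)
os_=('s0',uv([[193,65],[263,97],[97,182],[168,212],[50,312],[92,325]],(290,225),6),W)
np.set_printoptions(precision=4,suppress=True)
for o in ([ot],[os_],[ot,os_]):
    p,r=fit(o,[0.45,-.1,0]);print('wedge',p,r.round(1).tolist())
S=[[-35,41,12],[-35,-41,12]]
P=[[40,85,62.5],[10,85,62.5]]; M=[[40,87,'h'],[10,87,'h']]
ot=('t0',uv([[318,413],[512,407],[183,217],[185,288],[160,205],[160,280]],(150,120),5.7),S+P+M)
os_=('s0',uv([[255,330],[230,372],[247,290],[212,330]],(210,130),8),P+M)
for o in ([ot],[os_],[ot,os_]):
    p,r=fit(o,[0.55,.2,0,.08]);print('stand',p,r.round(1).tolist())
E
```

```text
wedge [ 0.57   -0.0968  0.0033] [[-0.2, -0.2], [-0.0, -0.4], [0.9, -0.2], [-0.4, 0.4], [-0.3, 0.3], [0.0, 0.1]]
wedge [ 0.5683 -0.1014  0.0191] [[-0.4, 0.2], [0.5, -0.5], [-0.6, -0.2], [1.0, -0.0], [-0.9, -0.4], [0.3, 0.7]]
wedge [ 0.5696 -0.0986  0.0099] [[0.3, 0.0], [0.5, -0.3], [1.8, 0.0], [0.5, 0.5], [0.8, 0.4], [1.1, 0.2], [-0.8, -0.3], [0.0, -1.0], [-1.3, -0.9], [0.1, -0.7], [-1.9, -1.3], [-0.7, -0.1]]
stand [0.7058 0.1528 0.0336 0.0854] [[0.1, 0.4], [0.0, -0.1], [-0.3, 0.1], [-0.5, 0.4], [0.2, -0.3], [0.4, -0.4]]
stand [0.711  0.1502 0.1028 0.0839] [[0.1, -0.4], [-0.7, 0.4], [0.1, -0.6], [0.5, 0.5]]
stand [0.7059 0.1527 0.0338 0.0834] [[0.1, 0.4], [0.1, -0.1], [-0.3, 0.0], [-0.4, 0.3], [0.5, -0.1], [0.7, -0.2], [0.2, -0.6], [-1.2, 0.1], [0.3, -0.7], [0.0, 0.2]]
```

```bash
cat > d.py <<'E'
import sys,numpy as np
from scipy.spatial.transform import Rotation as Ro
from bench import arm
s=arm.sense();R=Ro.from_quat(s['ee_rot']).as_matrix()
print('clock',s['clock'],'pos',s['ee_pos'].round(4),'f',s['force'].round(1),'w',round(s['gripper_width'],3),'q',s['qpos'].round(2))
yaw=np.arctan2(R[1,0],R[0,0]);print('toolx yaw',yaw,'tilt',R[:,2].round(4))
x,y,z,th=map(float,sys.argv[1:5])
d=R.T@(np.array([x,y,z])-s['ee_pos'])*1000
t=th+np.pi-yaw;t=(t+np.pi)%(2*np.pi)-np.pi
print('delta',d.round(1),'turn',-np.degrees(t).round(2))
E
python3 d.py 0.499 -0.0995 0.1 0.008
```

```text
clock 0.1 pos [0.2004 0.5652 0.2306] f [ 0.2  0.3 -0.4] w 1.003 q [ 1.01  0.1   0.1   1.56 -0.    1.35]
toolx yaw 2.800827862744104 tilt [-6.0e-04 -1.1e-03 -1.0e+00]
delta [-503.7 -526.5  131.1] turn -19.98
```

Request:
{"op": "jog_arm", "data": {
  "deltas": [
    [[-504,-526,131,-20,1],[-504,-526,131,-20,1],[-504,-526,131,-20,1],[-504,-526,131,-20,1],[-504,-526,131,-20,1],[-504,-526,131,-20,1],[-504,-526,131,-20,1],[-504,-526,131,-20,1],[-504,-526,131,-20,1],[-504,-526,131,-20,1],[-504,-526,131,-20,1],[-504,-526,131,-20,1],[-504,-526,131,-20,1],[-504,-526,131,-20,1],[-504,-526,131,-20,1],[-504,-526,131,-20,1],[-504,-526,131,-20,1],[-504,-526,131,-20,1],[-504,-526,131,-20,1],[-504,-526,131,-20,1]]
  ],
  "force": 40
}}

```text
clock: 1.77
ee_pos: [0.499, -0.1003, 0.099]
ee_rot: [-0.003, 1.0, 0.0, -0.001]
force: [-0.3, 0.1, 0.1]
gripper_width: 1.003
```

```bash
python3 d.py 0.499 -0.0995 0.011 0.008; python3 -c "
from h import *
grab('scene','s1');grab('top','t1');crop('s1',200,130,440,310,3.3,'b1');crop('t1',150,110,370,290,3.6,'b2')"
```

```text
clock 1.7667 pos [ 0.499  -0.1003  0.099 ] f [-0.3  0.1  0.1] w 1.003 q [-0.46 -0.15 -0.4   1.33 -0.   -0.46]
toolx yaw -3.1361264981347996 tilt [-0.0027  0.     -1.    ]
delta [-0.2  0.8 88. ] turn -0.15
```

View pics/b1.png

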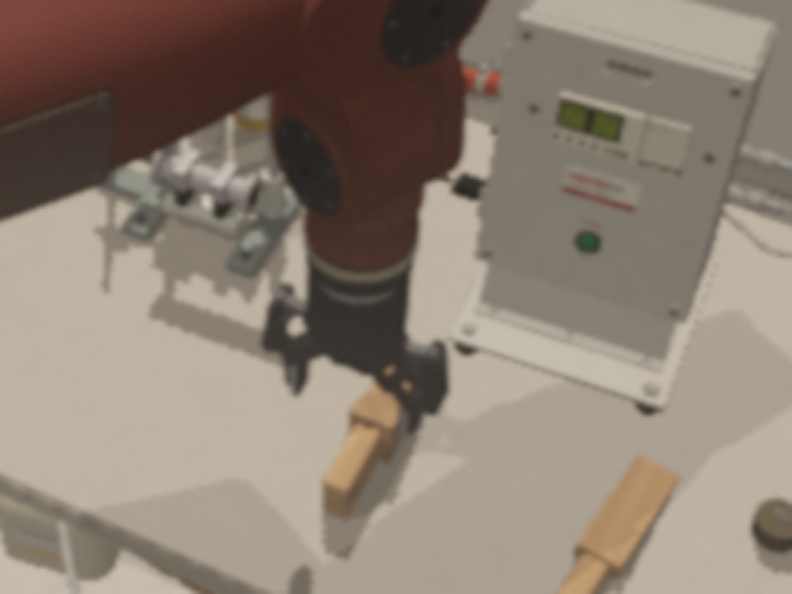

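View pics/b2.png

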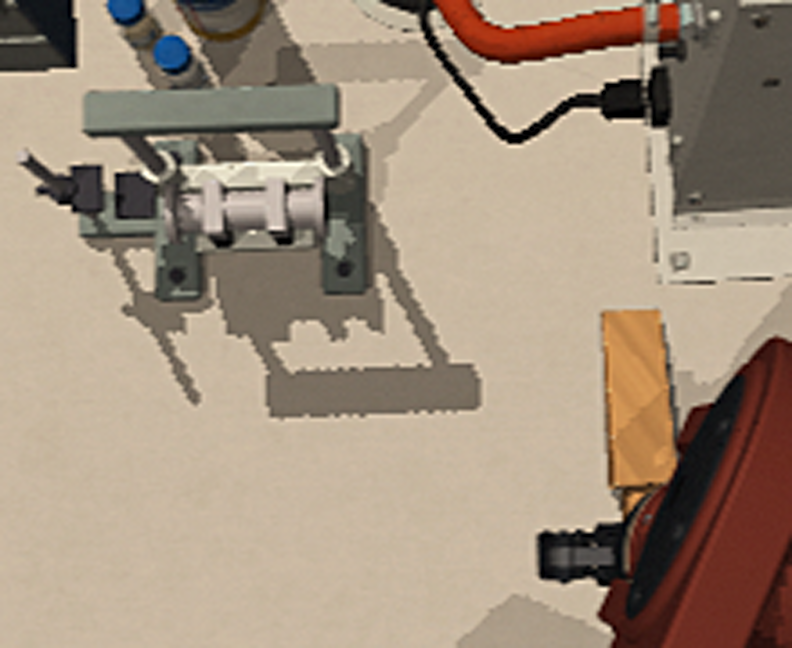

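Request:
{"op": "jog_arm", "data": {
  "deltas": [
    [[0,0.8,30,0,1],[0,0.8,60,0,1],[0,0.8,80,0,1],[0,0.8,88,0,1],[0,0.8,88,0,1],[0,0.8,88,0,-1],[0,0.8,88,0,-1],[0,0.8,88,0,-1],[0,0.8,88,0,-1],[0,0.8,88,0,-1],[0,0.8,88,0,-1],[0,0.8,88,0,-1],[0,0.8,88,0,-1],[0,0.8,88,0,-1],[0,0.8,88,0,-1]]
  ],
  "force": 40
}}

```text
clock: 3.12
ee_pos: [0.4996, -0.0982, 0.0128]
ee_rot: [-0.004, 1.0, -0.001, -0.0]
force: [-1.0, -0.3, 5.5]
gripper_width: 0.276
```

```bash
python3 d.py 0.499 -0.0995 0.026 0.008
```

```text
clock 3.1167 pos [ 0.4996 -0.0982  0.0128] f [-1.  -0.3  5.5] w 0.276 q [-0.45 -0.09 -0.5   1.16 -0.   -0.46]
toolx yaw -3.1335458029851027 tilt [-1.0e-04 -1.1e-03 -1.0e+00]
delta [  0.6  -1.3 -13.2] turn 0.0
```

```bash
python3 d.py 0.496 0.1454 0.031 0.034;
```

```text
clock 3.1167 pos [ 0.4996 -0.0982  0.0128] f [-1.  -0.3  5.5] w 0.276 q [-0.45 -0.09 -0.5   1.16 -0.   -0.46]
toolx yaw -3.1335458029851027 tilt [-1.0e-04 -1.1e-03 -1.0e+00]
delta [  1.6 243.6 -18.4] turn -1.49
```

Request:
{"op": "jog_arm", "data": {
  "deltas": [
    [[0,0,-9,0,-1],[0,0,-18,0,-1],[0,15,-18,0,-1],[0,40,-18,0,-1],[0,70,-18,0,-1],[0,100,-18,-0.5,-1],[1,130,-18,-0.5,-1],[1,160,-18,-1,-1],[1,190,-18,-1,-1],[1.5,215,-18,-1.5,-1],[1.5,235,-18,-1.5,-1],[1.5,244,-18,-1.5,-1],[1.5,244,-18,-1.5,-1],[1.5,244,-18,-1.5,-1]]
  ],
  "force": 60
}}

```text
clock: 4.28
ee_pos: [0.4962, 0.1456, 0.0309]
ee_rot: [-0.017, 1.0, -0.001, -0.0]
force: [-0.1, -0.1, -1.7]
gripper_width: 0.27
```

```bash
python3 d.py 0.496 0.1454 0.013 0.034; python3 -c "
from h import *
grab('scene','s2');grab('top','t2');crop('s2',180,120,340,240,5,'c1');crop('t2',150,110,310,270,3.7,'c2')"
```

```text
clock 4.2833 pos [0.4962 0.1456 0.0309] f [-0.1 -0.1 -1.7] w 0.27 q [ 0.03 -0.08 -0.46  1.2  -0.   -0.  ]
toolx yaw -3.1065934802065422 tilt [-0.     -0.0015 -1.    ]
delta [ 0.2 -0.1 17.9] turn 0.06
```

View pics/c1.png

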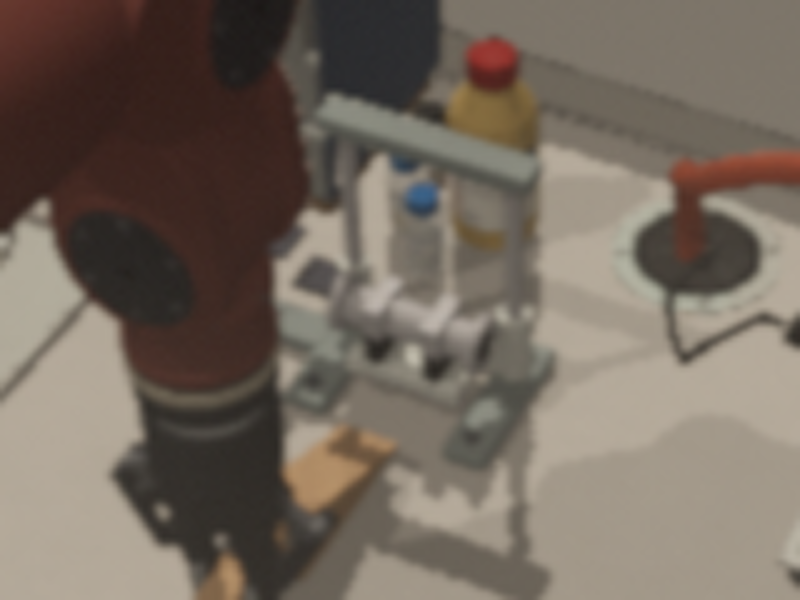

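View pics/c2.png

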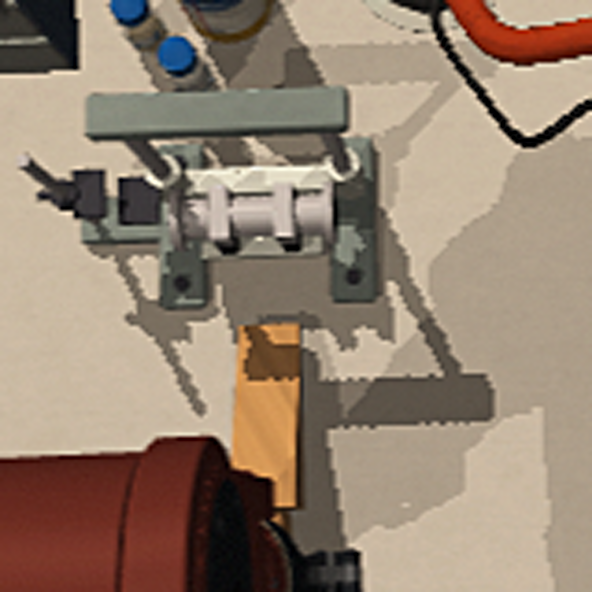

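Request:
{"op": "jog_arm", "data": {
  "deltas": [
    [[0,0,6,0,-1],[0,0,12,0,-1],[0,0,16,0,-1],[0,0,18,0,-1],[0,0,18,0,-1],[-8,0,18,0,-1],[-20,0,18,0,-1],[-30,0,18,0,-1],[-40,0,18,0,-1],[-50,0,18,0,-1],[-57,0,18,0,-1],[-60,0,18,0,-1],[-60,0,18,0,-1]]
  ]
}}

```text
clock: 5.47
ee_pos: [0.5566, 0.1465, 0.0129]
ee_rot: [-0.017, 1.0, -0.001, -0.0]
force: [-2.0, -0.5, 5.6]
gripper_width: 0.275
```

```bash
python3 d.py 0.617 0.1495 0.013 0.034; python3 -c "
from h import *
grab('scene','s3');grab('top','t3');crop('s3',210,130,310,220,8,'d1');crop('t3',150,120,290,225,5.7,'d2')"
```

```text
clock 5.4667 pos [0.5566 0.1465 0.0129] f [-2.  -0.5  5.6] w 0.275 q [ 0.03  0.11 -0.3   1.16 -0.   -0.  ]
toolx yaw -3.1085736519182627 tilt [-4.0e-04 -1.4e-03 -1.0e+00]
delta [-60.4   1.   -0.1] turn -0.06
```

View pics/d1.png

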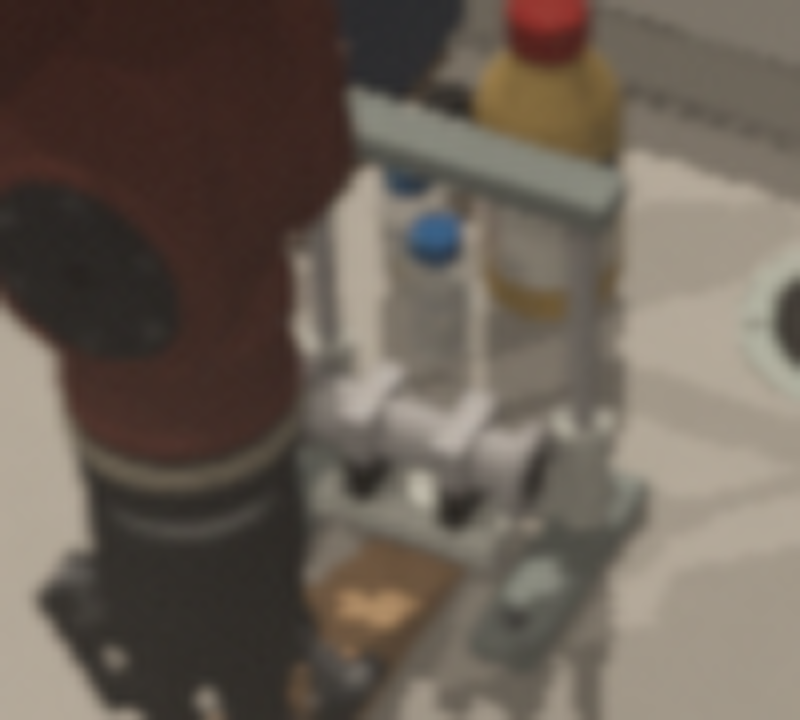

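View pics/d2.png

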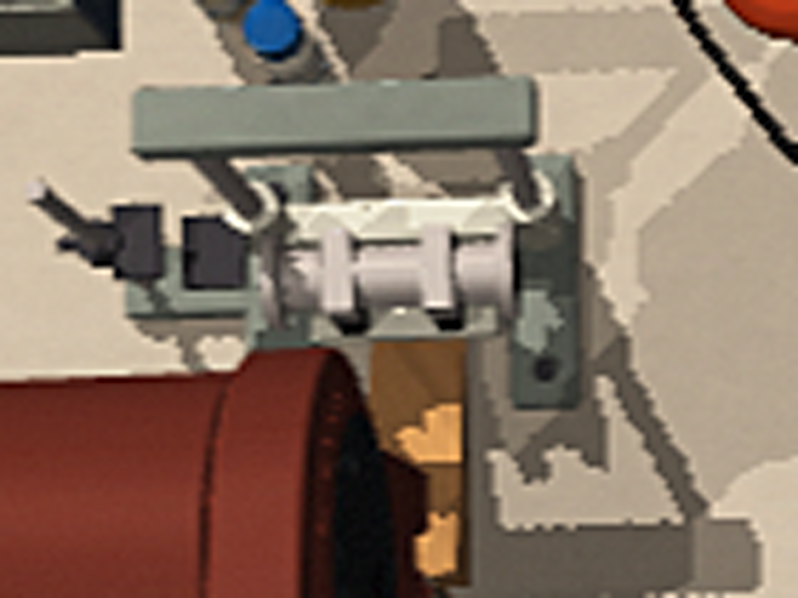

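```bash
python3 -c "
from h import *
for fn,o,s in(('s3',(210,130),8),('t3',(150,120),5.7)):
  for z in (.03,.09,.15,.2,.25,.3,.35,.4): print(fn,z,((proj(fn,[[.5566,.1465,z]])[0]-o)*s).round())
"
```

```text
s3 0.03 [220. 772.]
s3 0.09 [208. 663.]
s3 0.15 [196. 546.]
s3 0.2 [184. 442.]
s3 0.25 [173. 333.]
s3 0.3 [160. 217.]
s3 0.35 [147.  95.]
s3 0.4 [133. -36.]
t3 0.03 [417. 677.]
t3 0.09 [394. 670.]
t3 0.15 [367. 662.]
t3 0.2 [342. 655.]
t3 0.25 [312. 646.]
t3 0.3 [278. 636.]
t3 0.35 [239. 625.]
t3 0.4 [192. 612.]
```

View pics/s3.png

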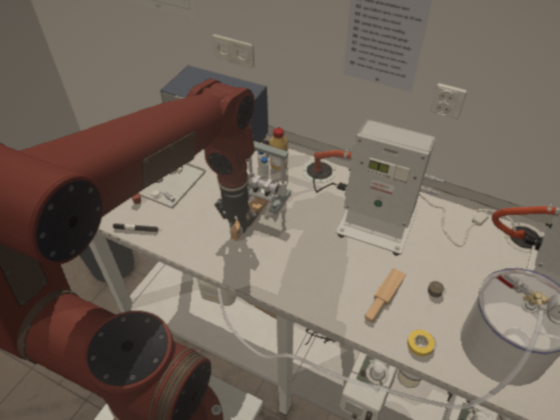

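View pics/t3.png

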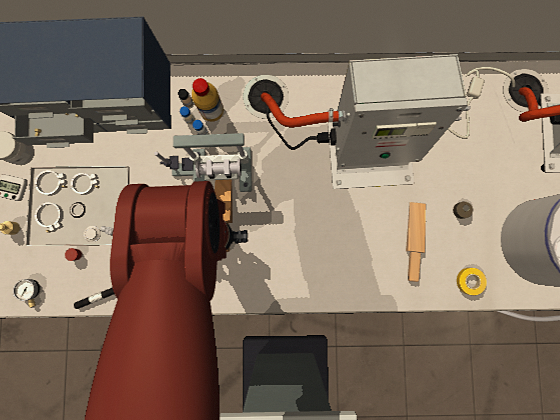

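Request:
{"op": "jog_arm", "data": {
  "deltas": [
    [[-8,0,0,0,-1],[-18,0,0,0,-1],[-27,0,0,0,-1],[-36,0,0,0,-1],[-45,0.5,0,0,-1],[-53,0.5,0,0,-1],[-58,0.5,0,0,-1],[-60,0.5,0,0,-1],[-60,0.5,0,0,-1],[-60,0.5,0,0,-1]]
  ]
}}

```text
clock: 6.4
ee_pos: [0.6133, 0.1491, 0.0129]
ee_rot: [-0.017, 1.0, -0.001, -0.003]
force: [-20.5, -0.3, 18.2]
gripper_width: 0.272
```

```bash
python3 d.py 0.617 0.1495 0.013 0.034; python3 -c "
from h import *
grab('scene','s4');grab('top','t4');crop('s4',210,130,310,220,8,'e1');crop('t4',150,120,290,225,5.7,'e2')"
```

```text
clock 6.4 pos [0.6133 0.1491 0.0129] f [-20.5  -0.3  18.2] w 0.272 q [ 0.03  0.28 -0.1   1.19 -0.   -0.  ]
toolx yaw -3.1081952047612016 tilt [-0.0065 -0.0015 -1.    ]
delta [-3.7  0.3 -0.1] turn -0.03
```

View pics/e1.png

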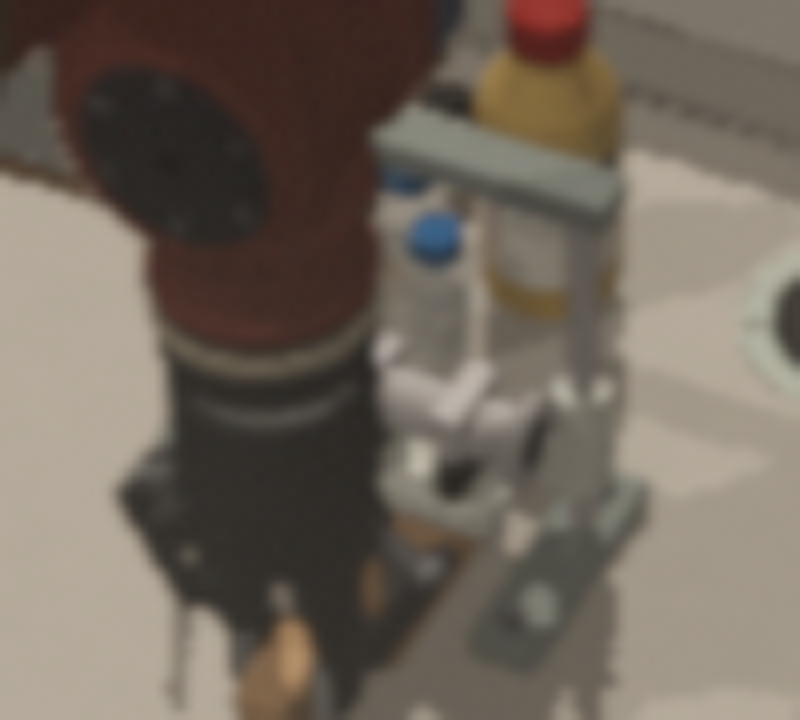

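View pics/e2.png

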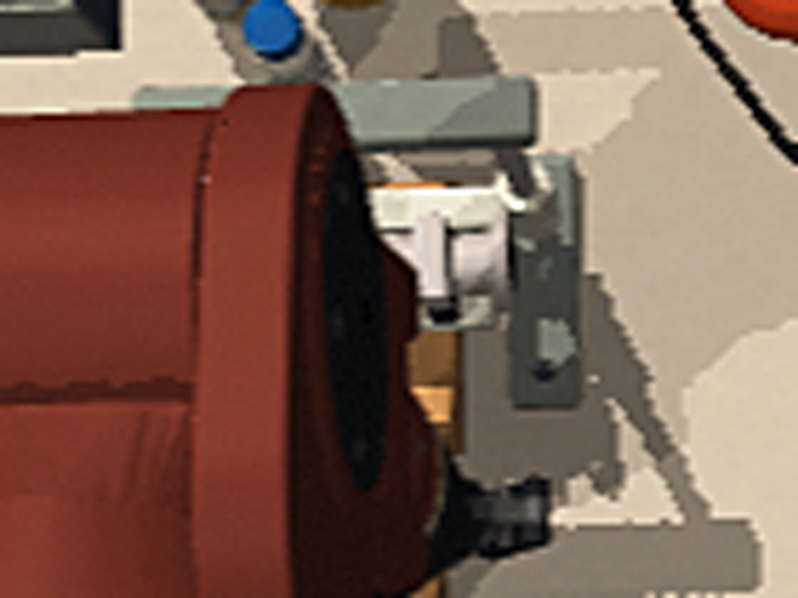

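Request:
{"op": "jog_arm", "data": {
  "deltas": [
    [[0,0,0,0,-0.4],[0,0,0,0,1],[0,0,0,0,1],[0,0,0,0,1],[0,0,0,0,1],[0,0,0,0,1],[0,0,0,0,1],[0,0,-20,0,1],[0,0,-60,0,1],[20,0,-100,0,1],[60,0,-120,0,1],[100,0,-150,0,1],[140,0,-150,0,1],[160,0,-150,0,1]]
  ]
}}

```text
clock: 7.67
ee_pos: [0.4532, 0.1441, 0.1662]
ee_rot: [-0.017, 1.0, -0.001, -0.002]
force: [-0.8, -0.2, 0.7]
gripper_width: 0.999
```

```bash
python3 d.py 0.25 0.50 0.20 0.34
```

```text
clock 7.6667 pos [0.4532 0.1441 0.1662] f [-0.8 -0.2  0.7] w 0.999 q [ 0.03 -0.28 -0.38  1.47 -0.   -0.  ]
toolx yaw -3.1078959754731423 tilt [-0.0031 -0.0014 -1.    ]
delta [191.2 362.5 -33.7] turn -17.55
```

Request:
{"op": "jog_arm", "data": {
  "deltas": [
    [[190,360,-34,-10,1],[190,360,-34,-10,1],[190,360,-34,-10,1],[190,360,-34,-10,1],[190,360,-34,-10,1],[190,360,-34,-10,1],[190,360,-34,-10,1],[190,360,-34,-10,1],[190,360,-34,-10,1],[190,360,-34,-10,1],[190,360,-34,-10,1]]
  ]
}}

```text
clock: 8.58
ee_pos: [0.248, 0.5016, 0.2006]
ee_rot: [-0.106, 0.994, 0.0, -0.002]
force: [0.3, -0.2, -0.1]
gripper_width: 1.0
```

```bash
python3 -c "
from h import *
grab('scene','s5');grab('top','t5');crop('s5',210,130,310,220,8,'f1');crop('t5',150,120,290,270,4,'f2');crop('s5',223,155,263,185,20,'f3')"
```

```text
(no output)
```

View pics/f1.png

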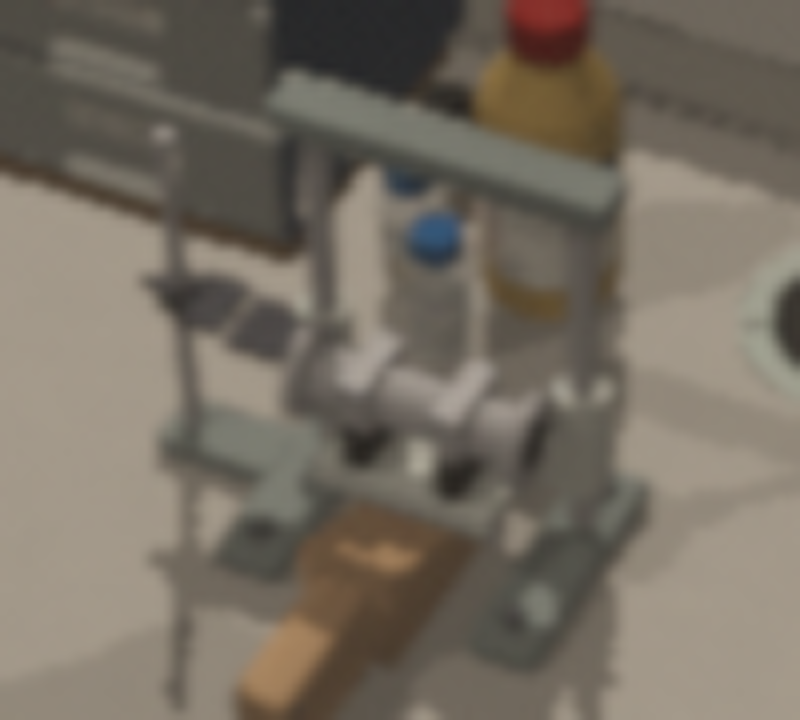

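View pics/f2.png

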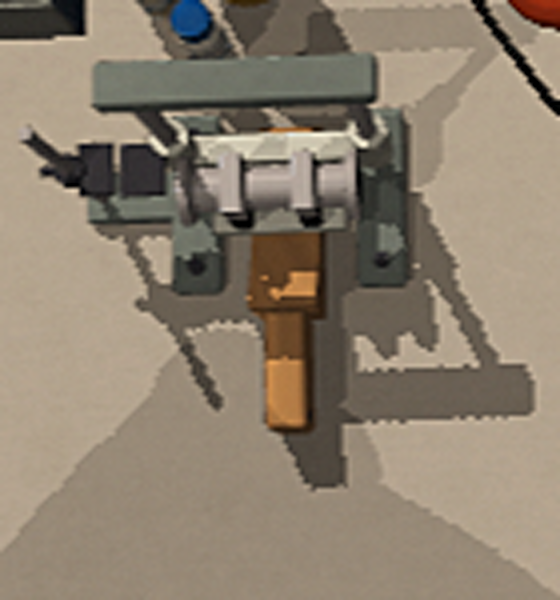

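View pics/f3.png

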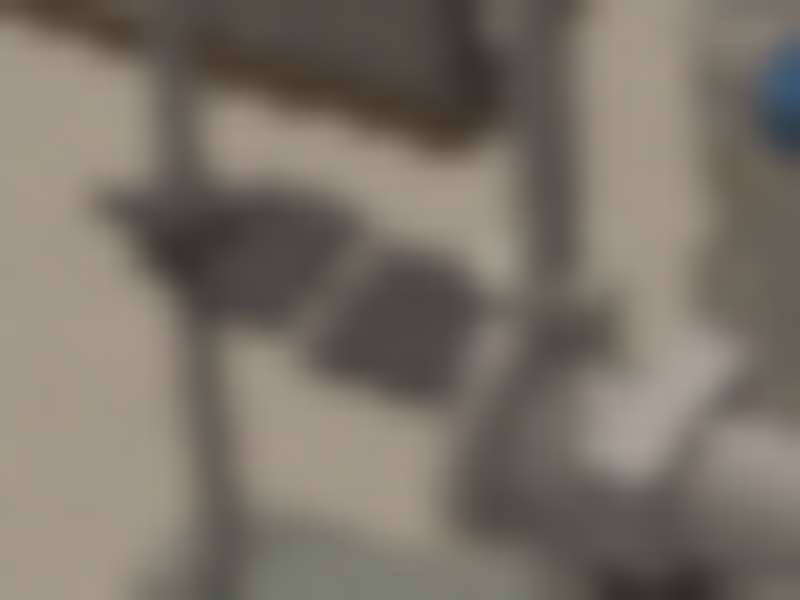

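```bash
python3 - <<'E'
from fit import *
p=[.7059,.1527,.0338]
for x in(40,10):
  for y in(57,85,87,117):
    a=[((proj('s5',T(p,[[x,y,z]]))[0]-(223,155)+.5)*20).round() for z in(78,83)]
    print(x,y,a)
c=load('s5')[0][155:185,223:263].mean(2)
# column profiles: dark band edges
for u in range(8,25):
    col=c[:,u]; print(u, col[5:24].astype(int).tolist())
E
```

```text
40 57 [array([534., 293.]), array([533., 270.])]
40 85 [array([377., 242.]), array([375., 218.])]
40 87 [array([366., 238.]), array([364., 215.])]
40 117 [array([199., 184.]), array([197., 161.])]
10 57 [array([444., 412.]), array([442., 389.])]
10 85 [array([285., 360.]), array([283., 336.])]
10 87 [array([274., 356.]), array([272., 333.])]
10 117 [array([106., 301.]), array([103., 277.])]
8 [96, 99, 100, 95, 85, 74, 62, 55, 67, 96, 117, 127, 131, 133, 133, 136, 138, 142, 145]
9 [98, 100, 96, 89, 79, 70, 58, 52, 55, 68, 84, 97, 105, 107, 108, 112, 115, 120, 124]
10 [120, 129, 125, 109, 85, 68, 57, 57, 62, 66, 70, 88, 97, 98, 97, 97, 96, 97, 98]
11 [132, 146, 143, 130, 97, 69, 58, 63, 69, 70, 75, 101, 121, 125, 122, 117, 111, 109, 107]
12 [131, 147, 148, 135, 100, 72, 66, 69, 73, 72, 76, 103, 135, 144, 142, 140, 138, 135, 133]
13 [115, 142, 147, 133, 100, 73, 71, 73, 73, 74, 77, 98, 133, 146, 149, 149, 149, 148, 147]
14 [98, 137, 147, 138, 106, 79, 72, 74, 73, 76, 83, 101, 122, 135, 146, 151, 151, 151, 150]
15 [91, 135, 148, 142, 114, 85, 75, 72, 73, 80, 94, 100, 101, 113, 138, 149, 151, 151, 151]
16 [87, 131, 147, 145, 125, 94, 78, 77, 84, 88, 91, 88, 81, 92, 127, 146, 150, 150, 151]
17 [76, 115, 141, 148, 138, 110, 90, 93, 95, 88, 81, 76, 73, 81, 117, 142, 150, 151, 151]
18 [65, 97, 137, 149, 146, 132, 113, 102, 92, 81, 74, 73, 72, 76, 106, 137, 149, 150, 151]
19 [61, 88, 131, 147, 150, 145, 130, 103, 82, 75, 72, 72, 73, 74, 89, 126, 145, 150, 150]
20 [60, 76, 115, 142, 150, 149, 138, 108, 81, 72, 72, 73, 74, 72, 82, 118, 142, 148, 148]
21 [58, 65, 96, 136, 149, 151, 143, 115, 85, 74, 72, 73, 74, 73, 81, 111, 132, 139, 137]
22 [56, 59, 90, 135, 149, 151, 146, 126, 96, 77, 74, 76, 80, 84, 90, 107, 118, 119, 114]
23 [54, 64, 98, 137, 150, 151, 149, 141, 119, 94, 82, 92, 102, 106, 105, 106, 104, 97, 92]
24 [60, 79, 114, 137, 144, 146, 149, 153, 143, 117, 99, 116, 121, 114, 103, 95, 90, 86, 82]
```

```bash
python3 - <<'E'
from fit import *
c=load('s0')[0][155:185,223:263].mean(2)
for u in range(16,25): print(u,c[8:28,u].astype(int).tolist())
W=[[-30,20,51],[-30,-20,51],[-100,12,44],[-100,-12,44]]
o=('t5',uv([[247,309],[322,310],[267,428],[309,428]],(150,120),4),W)
p,r=fit([o],[.68,.15,.03]);print(p,r.round(1).tolist())
E
python3 d.py .60 .1475 .11 .034
```

```text
16 [146, 127, 96, 78, 81, 99, 124, 141, 148, 146, 136, 120, 99, 84, 100, 135, 147, 141, 125, 120]
17 [148, 139, 111, 94, 108, 128, 143, 149, 146, 134, 110, 87, 74, 71, 86, 124, 145, 145, 130, 122]
18 [149, 147, 133, 122, 133, 144, 150, 146, 132, 110, 84, 69, 69, 70, 76, 109, 139, 147, 137, 126]
19 [148, 150, 147, 143, 146, 149, 149, 139, 113, 85, 71, 69, 72, 73, 73, 96, 135, 148, 143, 130]
20 [142, 150, 151, 150, 150, 151, 149, 139, 105, 78, 70, 72, 73, 74, 72, 86, 125, 145, 145, 131]
21 [137, 150, 151, 151, 150, 150, 150, 142, 113, 84, 74, 73, 74, 74, 71, 78, 109, 136, 138, 127]
22 [135, 150, 152, 150, 151, 151, 151, 146, 127, 94, 78, 74, 74, 76, 77, 81, 99, 121, 120, 112]
23 [137, 150, 152, 152, 150, 151, 151, 150, 139, 111, 85, 78, 85, 92, 97, 100, 103, 107, 103, 95]
24 [138, 145, 146, 147, 146, 147, 148, 149, 149, 134, 109, 95, 104, 113, 115, 110, 100, 94, 90, 85]
[0.68289388 0.14967929 0.01167134] [[0.8, -0.1], [-0.6, -0.7], [-0.1, 0.5], [-0.2, 0.3]]
clock 8.6833 pos [0.2504 0.4983 0.2001] f [-0.3 -0.7 -0.2] w 1.002 q [ 0.87 -0.03 -0.09  1.51  0.    0.66]
toolx yaw -2.9307767956493547 tilt [-0.0031 -0.0017 -1.    ]
delta [-268.8 -416.1   89.6] turn 10.13
```

```bash
python3 d.py .6133 .1491 .10 .034
```

```text
clock 8.6833 pos [0.2504 0.4983 0.2001] f [-0.3 -0.7 -0.2] w 1.002 q [ 0.87 -0.03 -0.09  1.51  0.    0.66]
toolx yaw -2.9307767956493547 tilt [-0.0031 -0.0017 -1.    ]
delta [-282.1 -417.3   99.6] turn 10.13
```

Request:
{"op": "jog_arm", "data": {
  "deltas": [
    [[-282,-417,60,10,1],[-282,-417,60,10,1],[-282,-417,60,10,1],[-282,-417,60,10,1],[-282,-417,60,10,1],[-282,-417,60,10,1],[-282,-417,60,10,1],[-282,-417,60,10,1],[-282,-417,60,10,1],[-282,-417,60,10,1],[-282,-417,60,10,1],[-282,-417,60,10,1],[-282,-417,60,10,1],[-282,-417,60,10,1],[-282,-417,60,10,1],[-282,-417,100,10,1],[-282,-417,100,10,1],[-282,-417,100,10,1],[-282,-417,100,10,1]]
  ]
}}

```text
clock: 10.27
ee_pos: [0.6126, 0.1502, 0.1011]
ee_rot: [-0.019, 1.0, -0.001, -0.001]
force: [0.2, -0.1, 0.9]
gripper_width: 1.004
```

```bash
python3 d.py .6133 .1491 .0130 .034
```

```text
clock 10.2667 pos [0.6126 0.1502 0.1011] f [ 0.2 -0.1  0.9] w 1.004 q [ 0.03  0.22 -0.02  1.34 -0.   -0.  ]
toolx yaw -3.1040602263299877 tilt [-0.0026 -0.0017 -1.    ]
delta [-0.9 -1.  88.1] turn 0.2
```

Request:
{"op": "jog_arm", "data": {
  "deltas": [
    [[-1,-1,30,0.2,1],[-1,-1,60,0.2,1],[-1,-1,80,0.2,1],[-1,-1,88,0.2,1],[-1,-1,88,0.2,1],[-1,-1,88,0.2,-1],[-1,-1,88,0.2,-1],[-1,-1,88,0.2,-1],[-1,-1,88,0.2,-1],[-1,-1,88,0.2,-1],[-1,-1,88,0.2,-1],[-1,-1,88,0.2,-1],[-1,-1,88,0.2,-1],[-1,-1,88,0.2,-1]]
  ],
  "force": 60
}}

```text
clock: 11.43
ee_pos: [0.6141, 0.1489, 0.0143]
ee_rot: [-0.017, 1.0, -0.001, -0.001]
force: [-1.6, -0.6, 4.9]
gripper_width: 0.278
```

```bash
python3 d.py .6246 .1495 .0130 .034
```

```text
clock 11.4333 pos [0.6141 0.1489 0.0143] f [-1.6 -0.6  4.9] w 0.278 q [ 0.03  0.28 -0.11  1.19 -0.   -0.  ]
toolx yaw -3.107989726634833 tilt [-0.0013 -0.0018 -1.    ]
delta [-10.5   0.2   1.3] turn -0.02
```

Request:
{"op": "jog_arm", "data": {
  "deltas": [
    [[-3,0,0,0,-1],[-6,0,0,0,-1],[-9,0,0,0,-1],[-12,0,0,0,-1],[-14,0,0,0,-1],[-14,0,0,0,-1],[-14,0,0,0,-1]]
  ]
}}

```text
clock: 12.02
ee_pos: [0.6251, 0.1496, 0.0143]
ee_rot: [-0.017, 1.0, -0.001, -0.004]
force: [-16.9, -0.6, 12.1]
gripper_width: 0.267
```

Request:
{"op": "jog_arm", "data": {
  "deltas": [
    [[0,0,0,0,-0.4],[0,0,0,0,1],[0,0,0,0,1],[0,0,0,0,1],[0,0,0,0,1],[0,0,0,0,1],[0,0,0,0,1],[0,0,-20,0,1],[0,0,-60,0,1],[20,0,-100,0,1],[60,0,-120,0,1],[100,0,-150,0,1],[140,0,-150,0,1],[160,0,-150,0,1]]
  ]
}}

```text
clock: 13.18
ee_pos: [0.4651, 0.1446, 0.1677]
ee_rot: [-0.017, 1.0, -0.001, -0.002]
force: [-0.0, 1.1, -0.4]
gripper_width: 1.002
```

Request:
{"op": "jog_arm", "data": {
  "deltas": [
    [[190,360,-34,-10,1],[190,360,-34,-10,1],[190,360,-34,-10,1],[190,360,-34,-10,1],[190,360,-34,-10,1],[190,360,-34,-10,1],[190,360,-34,-10,1],[190,360,-34,-10,1],[190,360,-34,-10,1],[190,360,-34,-10,1],[190,360,-34,-10,1]]
  ]
}}

```text
clock: 14.1
ee_pos: [0.2597, 0.502, 0.2022]
ee_rot: [-0.107, 0.994, 0.0, -0.002]
force: [0.5, -0.0, 0.0]
gripper_width: 0.995
```

```bash
python3 -c "
from h import *
grab('scene','s6');grab('top','t6');crop('s6',210,130,310,220,8,'g1');crop('t6',150,120,290,270,4,'g2');crop('s6',223,155,263,185,20,'g3')
c=load('s6')[0][155:185,223:263].mean(2)
for u in range(10,24): print(u,c[4:22,u].astype(int).tolist())
"
```

```text
10 [93, 120, 128, 125, 110, 85, 67, 57, 56, 62, 66, 70, 88, 97, 99, 97, 97, 96]
11 [92, 133, 145, 143, 129, 97, 69, 58, 63, 69, 70, 75, 101, 122, 126, 122, 117, 112]
12 [88, 131, 148, 148, 134, 100, 71, 66, 69, 72, 72, 76, 103, 135, 144, 142, 140, 137]
13 [77, 115, 142, 147, 134, 100, 74, 71, 72, 74, 73, 73, 93, 134, 148, 149, 150, 149]
14 [66, 98, 137, 148, 138, 106, 79, 73, 73, 71, 71, 67, 83, 124, 145, 150, 151, 151]
15 [61, 91, 135, 148, 142, 114, 85, 74, 71, 67, 65, 66, 75, 108, 139, 150, 151, 151]
16 [61, 87, 131, 147, 146, 126, 94, 75, 67, 62, 65, 69, 73, 95, 134, 149, 151, 151]
17 [60, 77, 114, 142, 148, 138, 107, 76, 65, 65, 69, 72, 72, 85, 124, 145, 151, 151]
18 [62, 65, 97, 137, 149, 144, 120, 85, 70, 70, 70, 72, 71, 78, 108, 139, 150, 151]
19 [64, 61, 88, 131, 147, 147, 130, 96, 75, 72, 72, 72, 73, 74, 95, 134, 148, 151]
20 [63, 59, 76, 115, 142, 148, 139, 107, 80, 73, 72, 73, 73, 72, 85, 124, 144, 148]
21 [62, 59, 64, 96, 136, 149, 143, 115, 85, 74, 72, 73, 73, 73, 80, 112, 133, 139]
22 [57, 56, 60, 91, 135, 149, 146, 127, 95, 77, 74, 77, 82, 84, 91, 105, 117, 118]
23 [52, 54, 64, 98, 137, 149, 150, 142, 117, 92, 85, 95, 104, 107, 106, 105, 101, 96]
```

View pics/g1.png

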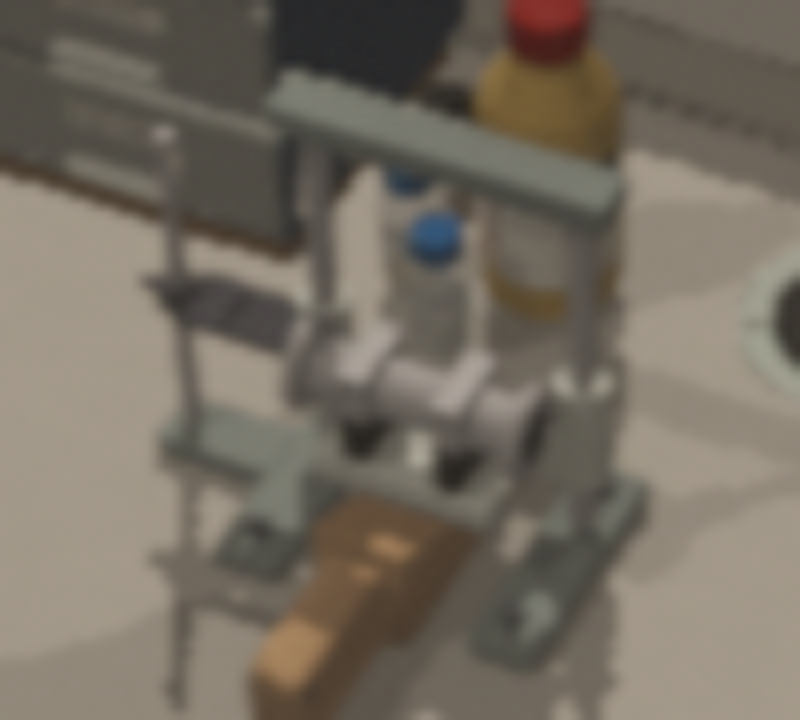

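View pics/g2.png

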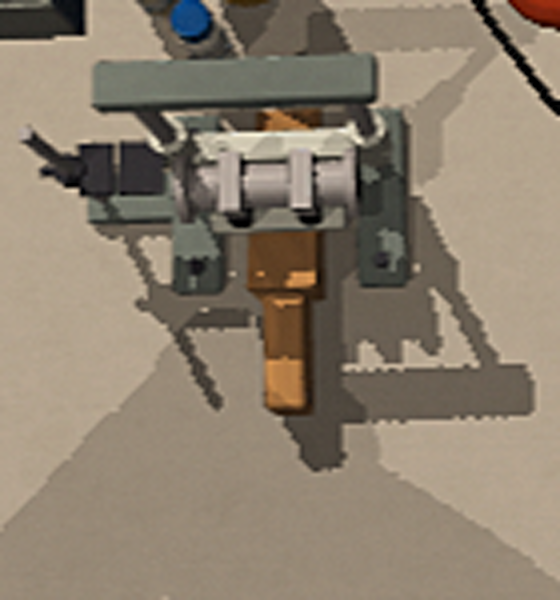

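View pics/g3.png

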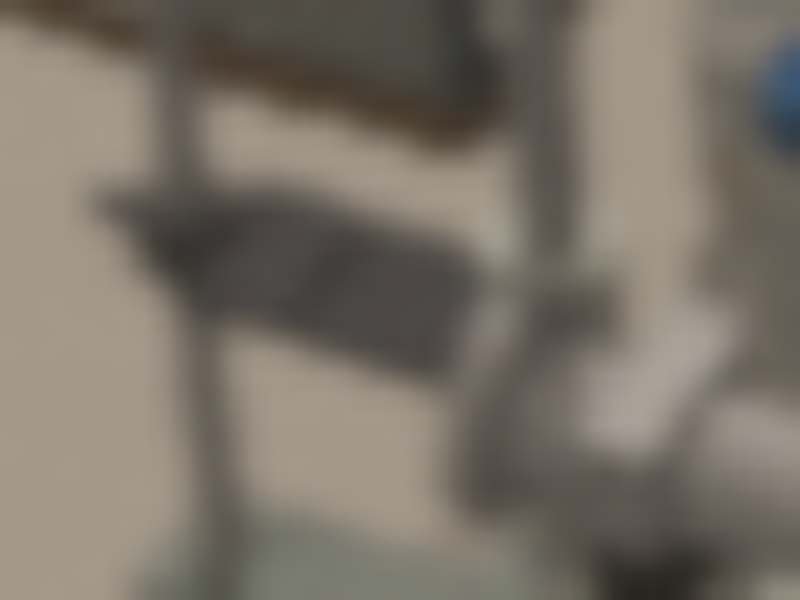

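Request:
{"op": "jog_arm", "data": {
  "deltas": [
    [[0,0,0,0,1],[0,0,0,0,1],[0,0,0,0,1],[0,0,0,0,1],[0,0,0,0,1],[0,0,0,0,1],[0,0,0,0,1],[0,0,0,0,1],[0,0,0,0,1],[0,0,0,0,1],[0,0,0,0,1],[0,0,0,0,1]]
  ]
}}

```text
clock: 15.2
ee_pos: [0.262, 0.4987, 0.2017]
ee_rot: [-0.106, 0.994, -0.001, -0.002]
force: [0.2, 0.2, 0.9]
gripper_width: 0.999
```

```bash
python3 -c "
from h import *
grab('scene','s7');a=load('s6')[0].astype(int);b=load('s7')[0].astype(int)
print(abs(a-b)[145:225,225:300].max(), abs(a-b)[145:225,225:300].mean())
print(arm.sense()['clock']);print(arm.job_done())"
```

```text
11 0.44283333333333336
15.25
the job is handed in; nothing more can be done
None
```

I slid the tall wedge, tip first, under the foot bar in two pushes. After each push I let go and moved the arm clear to look, then handed the job in at 15.25 s.

- **Height:** in the last scene picture the pointer and mark tabs line up as one continuous strip. Their upper and lower edges agree to about 0.1 px, which is roughly 0.5 mm. The cradle rose about 21 mm, which matches the wedge geometry.
- **Settled:** a second picture about 1 s later showed no visible change (mean pixel difference 0.4). The wedge looks flat on the bench, with the gripper well clear of everything.
- **Forces:** readings at the end of each move never exceeded about 21 N sideways and 18 N upwards. I did not see peaks within moves.
- **Disagreements:** the two cameras differed by about 4 mm on the wedge's starting sideways position. The top camera later fitted the wedge about 1° off the stand's axis, though with only a few rough corner points. Neither affected the result, because the height was set by comparing the two tabs directly.

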